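# Set the stitching easel up on its kickstand and hold it

### The arm

A 6-joint arm with a two-finger parallel gripper is mounted at the origin on the work surface. World frame = base frame: x ahead of the robot, y to its left, z up, the work surface at z = 0. Lengths are in m, angles in rad, forces in N, time in s.
With the tool pointing down it reaches from about 0.325 to 0.775 m from the base axis. Payload 5.5 kg.
Tool frame: the origin (TCP) lies midway between the tips of the shut fingers; the grasp point (between the pads) lies 19 mm behind it; y points along the fingers, z is the direction in which the jaws open and shut, and the axes are right-handed (so a half turn about y gives the same grasp; the last joint's range is limited). The gripper opens to 85 mm and grips with 20 to 120 N. Pads are 22 mm wide; open, the fingers measure 114 mm over their backs; the gripper's body (76 mm by 85 mm) begins 54 mm behind the grasp point. The pads swing forward as they close: fully open they stand 13 mm farther back than shut.
Start: joints at [-0.057, 0.091, 1.231, -0, 1.82, -0.057], TCP at [0.6, -0, 0.231] pointing down, gripper open.
Joint ranges: [-2.87, 2.87], [-0.86, 2.18], [0.17, 2.46], [-1.51, 4.65], [0.06, 2.69], [-2.65, 2.65]. Speed limits (rad/s): [2.57, 2.57, 3.01, 3.14, 3.14, 3.14].

### API

Orientations are given as [roll, pitch, yaw] about the fixed x, y, z axes, in that order (R = Rz(yaw) Ry(pitch) Rx(roll)).
In Python, from workcell import readout, viewer, ticket, finder gives the robot as it stands.
- The arm moves only by the shell command python3 -m creep 'ROWS'. ROWS is a JSON object of lists of equal length, an entry for each row: "grip": the finger opening in m, from 0 to 0.0854; "translation": the shift along the tool's x, y, z in m, a list of three; "twist": the turn, a rotation vector about the tool's x, y, z in degrees, a list of three. In form: {"grip": [grip, ...], "translation": [[x, y, z], ...], "twist": [[ax, ay, az], ...]}. A call has exactly 8 rows; each row is the pose to reach, as a shift and turn from the pose commanded when the call began, along the tool's axes at that moment; what a row does not reach only later rows make up. A row lasts 1/10 s, in which the tool goes at most 50 mm and 8.59 degrees, less where a joint would pass 70% of its speed; a pose out of reach is approached as far as the arm can. A call with a gripper value outside its range is refused whole. The fingers move at their own pace and stop on an object; the grip force is fixed at half the most. Time passes only in rows, so rows that repeat a pose let the fingers close, or fill a call up. It gives the time, the measured TCP pose, the force and the opening at its end, in the units of the state.
- readout.get_state(): the state, without advancing time (a new reading comes with each control period).
- viewer.snapshot(name): name is "scene" or "side" or "wrist"; returns a dict with "frame" (400x640x3 uint8, red, green, blue), "range_z" (400x640 float32, m along the optical axis (not along the pixel's ray), 0 where there is no reading), "fx", "fy", "cx", "cy" (pixels), "extrinsics" (4x4, takes a point from camera to world coordinates); the wrist camera has in their place "T_tool_cam" (4x4, takes a point from camera to tool coordinates, whose origin is the TCP and whose axes are the tool frame's). Camera axes: x right, y up, looking along -z (the intrinsics and any distortion apply to the point x, -y, -z); pixel columns grow to the right and rows downward; lengths in m; the calibration is good to about 2 mm. A picture is of the moment at which its call begins: read the wrist's pose just before it.
- ticket.sign_off(): hands the job in, once; it reports no verdict.
Trained networks look in a picture, given as the dict that the camera call returned (one of the last four; its "shot" number tells which), for a name from the list of things; names that differ only in an ending like _2 or _b are one class to them, and where a whole thing is asked for, a point or a joint stands for the part that bears it (a point fixed in the world has none). Each returns a list of dicts, best first, with "conf" (0 to 1); they miss things now and then, are a little off and sometimes report something else, mostly with a low value. They report only what shows in the picture. A call takes as long as a camera call.
- finder.spot_in(label, picture): "rect" ([left, top, right, bottom] in pixels, round what is visible of it).
- finder.landmark_of(label, picture): "position" ([row, column] in pixels: a listed point, or the origin of a listed thing).
The state is a dict: "time_s": time; "joints": joint angles; "qvel": joint speeds; "joint_torque": joint torques, N m; "position": TCP position; "tool_rot": TCP orientation; "wrist_force": force on the tool from outside, world axes, zero at the start; "wrist_torque": the same for the moment, N m; "finger_gap": finger opening in m.
Only numpy, scipy, OpenCV 4.12 (cv2) and the standard library are available. Lean on these libraries where they do the work, as an engineer would, in place of code of your own. Each camera call takes 0.05 s, during which the arm holds its last target. There are 200 camera calls.

### The job

Set up the folding stitching easel: by its top bar, pull the leaning frame forward and lower it, without letting it fall, until it lies all the way down on its front rests, then flip the kickstand on its back up and right over centre until it drops against its far stop. Then swing the frame back up until it stands upright on the kickstand, and finish while still holding the top bar there, for the frame tips forward again if let go. Leave the other things on the table where they are.

Things in the scene. Friction and masses are not known exactly. Their poses are not given: they have to be found in the camera images.
- hinge_mid (a point): middle of the frame's bottom hinge, 45 mm above the table, in the axes of the fixed plywood base board (250 x 325 x 18 mm, hinge over its middle): x to the easel's back, y along the hinge to the kickstand's side, z up. Offsets below are from here in these axes, frame upright. Two 16 mm posts at y = +-110 mm carry a wooden board to 99 mm above the hinge, with a jaw 35 mm out on its front
- easel_frame (a joint): tilt of the frame (rad): 0 upright, -0.25 leaning back on its rear stops, +1.35 lying forward (towards -x) on the front rests. The hinge is loose: the frame (about 0.8 kg) falls back or forward unless held; upright, it is heavier to the front. With the kickstand flipped over, its foot meets the base board at about -0.02 and stops the frame leaning farther back
- top_bar: round steel bar between the tops of the two posts, 16 mm thick, 200 mm long along y: the frame's upper edge and handle; its origin is its middle, 180 mm above the hinge. It is a roller that turns about its own axis, so fingers gripping it can keep their direction as the frame swings. The opening under it, down to the board, is free for 73 mm
- kickstand (a joint): angle of the kickstand (rad) about an axis along y through hub: -0.15 folded, 0 pointing up the frame, 1.57 straight out of the frame's back, 3.2 flipped over, pointing down the frame, its stop. The pivot is a little stiff; lifting its end takes about 1 N. With the frame lying forward the leg is raised from the bar's side through the vertical (at 1.35) and, some 0.7 rad past it, drops over to its stop by itself
- hub (a point): the kickstand's pivot, on an arm at the back of the frame: 60 mm behind the frame's plane, y = +131 mm, 70 mm above the hinge; it moves with the frame
- foot (a point): the middle of the kickstand's rubber foot, 83 mm from the hub along the leg. The foot is a block 16 mm wide (along y), 18 mm deep and 26 mm long, ending 96 mm from the hub; the steel leg is 12 mm square. z points along the leg to its end, y along its pivot
- thread_spool: spool of white thread, 48 mm wide, 58 mm tall; origin under its middle; not to be moved
- glue_bottle: white bottle, 40 mm wide, 110 mm tall; origin under its middle; not to be moved
- wax_tin: round steel tin, 48 mm wide, 28 mm tall, on the base board behind the frame; origin under its middle; not to be moved
- round_pot: tan round pot, 90 mm wide, 50 mm tall; origin under its middle; not to be moved
- mallet: mallet lying on the felt mat; origin under its middle; not to be moved
- punch_block: black punching block, 100 x 80 x 22 mm, on the felt mat; origin under its middle; not to be moved
- cutter: aluminium cutter lying flat, 130 x 22 x 14 mm; origin under its middle; not to be moved

How it is judged:
On the way, in this order (a step that is already met when the one before it is completed fails the run):
1. the frame lies all the way forward, the kickstand still folded (value of joint easel_frame above 1.25 rad and value of joint kickstand below 0.4 rad), for 0.2 s.
2. the kickstand is flipped over to its stop while the frame lies forward (value of joint easel_frame above 1.1 rad and value of joint kickstand above 3.05 rad), for 0.2 s.
At the end, for the whole second after the job is handed in: The frame is within 0.1 rad of upright and still, the kickstand is flipped over (above 3.0 rad), the fingers still hold the top bar (contact over 1 N), and no bystander has moved more than 30 mm (value of joint easel_frame between -0.1 and 0.1 rad and value of joint kickstand above 3 rad and velocity of joint easel_frame between -0.1 and 0.1 rad/s and contact force between the fingers and top_bar above 1 N and distance of each of thread_spool, glue_bottle, wax_tin, round_pot, mallet, punch_block, cutter from where it was at the start of the episode below 0.03 m); the arm keeps its last pose, push and grip.
It fails at once if the frame is dropped or flung (its hinge turns faster than 3 rad/s) (velocity of joint easel_frame above 3 rad/s or velocity of joint easel_frame below -3 rad/s).
It fails at once if another thing on the table is pushed more than 30 mm (distance of any of thread_spool, glue_bottle, wax_tin, round_pot, mallet, punch_block, cutter from where it was at the start of the episode above 0.03 m).
It also fails if it takes over 64 s, if anything falls off the work surface, if the arm or the gripper's body presses on something with over 40 N, if the wrist force passes 120 N, or if a joint passes its speed limit or range.

## Working session

There is one attempt and no reset: what is moved stays moved. The work goes in short steps, Python scripts to look and compute and a shell command to move; the robot and the scene stay as the last step left them, time stands still between calls to the robot, and variables do not carry over. Pictures are saved under pics/ and viewed, about 8 in all and at most 12, crops included, and the job is handed in when it is done.

```bash
ls; mkdir -p pics
cat > h.py <<'E'
import numpy as np, cv2
from workcell import readout, viewer, ticket, finder
from scipy.spatial.transform import Rotation as R
def Rt(s): return R.from_euler('xyz', s['tool_rot']).as_matrix()
def T_cam(name, p, s=None):
    if name!='wrist': return np.array(p['extrinsics'])
    T=np.eye(4); T[:3,:3]=Rt(s); T[:3,3]=s['position']; return T@np.array(p['T_tool_cam'])
def pts(name,p,s=None):
    d=p['range_z']; v,u=np.mgrid[:400,:640]
    X=np.stack([(u-p['cx'])/p['fx']*d, -(v-p['cy'])/p['fy']*d, -d, np.ones_like(d)],-1)
    W=(X@T_cam(name,p,s).T)[...,:3]; W[d==0]=np.nan; return W
def snap(name, fn=None):
    s=readout.get_state(); p=viewer.snapshot(name)
    if fn: cv2.imwrite('pics/'+fn, cv2.cvtColor(np.asarray(p['frame']),cv2.COLOR_RGB2BGR))
    return p, pts(name,p,s)
E
python3 - <<'E'
from h import *
np.set_printoptions(precision=4,suppress=True)
print(readout.get_state())
for n in ['scene','side']:
    p,W=snap(n,n+'0.png')
    print(n,[k for k in p if k not in('frame','range_z')],p['extrinsics'],p['fx'])
    for l in ['hinge_mid','top_bar','hub','foot','thread_spool','glue_bottle','wax_tin','round_pot','mallet','punch_block','cutter']:
        a=finder.landmark_of(l,p)[:1]
        for q in a:
            r,c=q['position']; print(l,round(q['conf'],2),np.round([r,c]),W[int(np.clip(r,0,399)),int(np.clip(c,0,639))])
E
```

```text
pics
{'time_s': 0.0, 'joints': array([-0.0567,  0.0919,  1.2319,  0.    ,  1.8198, -0.0567]), 'qvel': array([ 0.0019, -0.0008,  0.0009, -0.0009,  0.0011,  0.0001]), 'joint_torque': array([  0.0019, -45.8738, -41.802 ,   0.0002,   0.0119,  -0.    ]), 'position': array([0.5997, 0.    , 0.2301]), 'tool_rot': array([-1.5728,  0.0001, -1.5708]), 'wrist_force': array([-0.41  , -0.3441, -0.1268]), 'wrist_torque': array([ 0.0133,  0.0111, -0.072 ]), 'finger_gap': 0.08530365460490441}
scene ['fx', 'fy', 'cx', 'cy', 'extrinsics', 'shot'] [[ 0.0641 -0.5464  0.8351  1.5193]
 [ 0.9978  0.0489 -0.0446 -0.018 ]
 [-0.0164  0.8361  0.5484  0.8142]
 [ 0.      0.      0.      1.    ]] 382.1173770530308
hinge_mid 0.62 [248. 317.] [0.562  0.0164 0.0168]
top_bar 0.97 [207. 311.] [0.6359 0.0004 0.2265]
hub 0.95 [250. 358.] [0.6895 0.1254 0.1077]
foot 0.61 [230. 363.] [0.7045 0.1367 0.1895]
thread_spool 0.79 [260. 242.] [ 0.5889 -0.2264  0.0069]
glue_bottle 0.66 [272. 396.] [ 0.6708  0.2518 -0.0001]
wax_tin 0.68 [275. 293.] [ 0.6946 -0.0606  0.0342]
round_pot 0.78 [258. 153.] [ 0.573  -0.5014  0.0214]
mallet 0.91 [229. 487.] [0.5185 0.5923 0.0281]
punch_block 0.73 [232. 450.] [0.5249 0.466  0.0284]
cutter 0.66 [226. 182.] [ 0.3719 -0.4635  0.0002]
side ['fx', 'fy', 'cx', 'cy', 'extrinsics', 'shot'] [[ 0.9793  0.1559 -0.1294  0.33  ]
 [-0.2026  0.7577 -0.6203 -0.9709]
 [ 0.0014  0.6337  0.7736  1.3991]
 [ 0.      0.      0.      1.    ]] 423.52572933652647
hinge_mid 0.8 [218. 328.] [ 0.5674 -0.0283  0.1251]
top_bar 0.65 [136. 284.] [ 0.4241 -0.0427  0.5731]
hub 0.67 [186. 347.] [ 0.6384 -0.0091  0.2644]
thread_spool 0.45 [275. 338.] [ 0.5642 -0.2205  0.0276]
wax_tin 0.51 [237. 353.] [ 0.6607 -0.0806  0.0462]
round_pot 0.79 [358. 349.] [ 0.5316 -0.5169 -0.0007]
mallet 0.46 [134. 283.] [nan nan nan]
punch_block 0.48 [151. 285.] [ 0.4255 -0.0535  0.5234]
cutter 0.54 [361. 294.] [ 0.3535 -0.4902  0.0091]
```

```bash
python3 -c "
import cv2,numpy as np
cv2.imwrite('pics/both0.png',cv2.resize(np.vstack([cv2.imread('pics/scene0.png'),cv2.imread('pics/side0.png')]),None,fx=.75,fy=.75))"
```

```text
(no output)
```

View pics/both0.png

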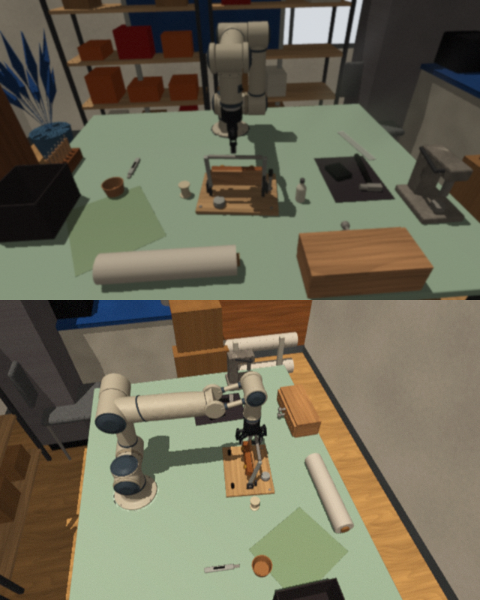

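```bash
python3 - <<'E'
from h import *
np.set_printoptions(precision=4,suppress=True)
out=[]
for n in ['scene','side']:
    p,W=snap(n)
    f=np.asarray(p['frame']); hsv=cv2.cvtColor(f,cv2.COLOR_RGB2HSV)
    reg=(abs(W[...,0]-0.6)<.22)&(abs(W[...,1])<.24)
    m=reg&(W[...,2]>.006)&(W[...,2]<.032)&(hsv[...,0]<22)&(hsv[...,1]>90)
    m=cv2.morphologyEx(m.astype(np.uint8),cv2.MORPH_OPEN,np.ones((3,3)))>0
    q=W[m]; print(n,m.sum(),'base z',np.median(q[:,2]),cv2.minAreaRect((q[:,:2]*1000).astype(np.float32)),q[:,:2].min(0),q[:,:2].max(0))
    out.append(q)
    b=reg&(W[...,2]>.2)&(W[...,2]<.24)
    q=W[b]; r=finder.spot_in('top_bar',p)[:1]; print('bar rect',r)
    if r:
        l,t,rr,bb=r[0]['rect']; k=np.zeros(b.shape,bool); k[int(t):int(bb)+1,int(l):int(rr)+1]=1
        q=W[b&k]; print(len(q), q[np.argsort(q[:,1])][::max(1,len(q)//14)])
    s=cv2.cvtColor(f,cv2.COLOR_RGB2BGR)
    c=(slice(180,300),slice(240,420)) if n=='scene' else (slice(160,270),slice(270,400))
    cv2.imwrite(f'pics/c_{n}.png',cv2.resize(s[c],(640,int(640*s[c].shape[0]/s[c].shape[1])) ,interpolation=cv2.INTER_CUBIC))
q=np.vstack(out); print('both',cv2.minAreaRect((q[:,:2]*1000).astype(np.float32)))
p,W=snap('wrist','w0.png')
for l in ['hinge_mid','top_bar','hub','foot','wax_tin']:
  for a in finder.landmark_of(l,p)[:1]:
    r,c=map(int,a['position']);print(l,a['conf'],r,c,W[np.clip(r,0,399),np.clip(c,0,639)])
E
python3 -c "
import cv2,numpy as np
a=cv2.imread('pics/c_scene.png');b=cv2.imread('pics/w0.png');cv2.imwrite('pics/v1.png',cv2.resize(np.vstack([a,b]),None,fx=.72,fy=.72))"
```

```text
scene 3670 base z 0.01775721291447485 ((600.3275146484375, 17.143707275390625), (324.75775146484375, 243.96363830566406), 83.9733657836914) [ 0.4621 -0.1553] [0.7372 0.187 ]
bar rect []
side 2868 base z 0.015665530079819967 ((587.7904052734375, 13.000473022460938), (331.7193298339844, 248.39312744140625), 83.51734161376953) [ 0.4476 -0.1645] [0.7251 0.1892]
bar rect [{'rect': [338.9, 181.2, 345.7, 215.0], 'conf': 0.49}]
123 [[ 0.6141 -0.101   0.2177]
 [ 0.6179 -0.0854  0.2201]
 [ 0.6183 -0.0687  0.2222]
 [ 0.6252 -0.0561  0.2223]
 [ 0.6237 -0.047   0.2231]
 [ 0.6299 -0.0365  0.2261]
 [ 0.633  -0.0259  0.2185]
 [ 0.635  -0.0166  0.2241]
 [ 0.6369 -0.0097  0.2213]
 [ 0.6311 -0.002   0.2251]
 [ 0.6329  0.0058  0.2271]
 [ 0.6286  0.0183  0.2252]
 [ 0.6376  0.0237  0.2227]
 [ 0.6287  0.0344  0.224 ]
 [ 0.6432  0.0455  0.2198]
 [ 0.6331  0.0524  0.2256]]
both ((592.826904296875, 13.148452758789062), (333.1506652832031, 258.3683776855469), 83.51734161376953)
top_bar 0.84 236 372 [0.6319 0.0099 0.2269]
hub 0.78 43 407 [0.6435 0.1097 0.2201]
foot 0.97 12 473 [0.685 0.129 0.195]
wax_tin 0.74 217 369 [0.6299 0.0207 0.2245]
```

View pics/v1.png

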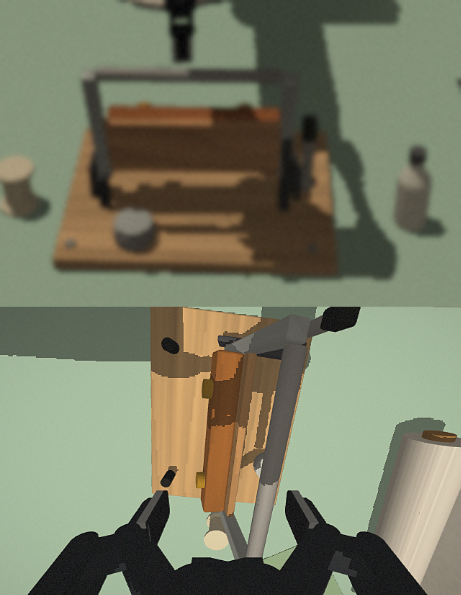

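Run:
```python
from h import *
np.set_printoptions(precision=4,suppress=True)
s=readout.get_state(); p,W=snap('wrist')
m=(W[...,2]>.205)&(W[...,2]<.24)&(abs(W[...,1])<.095)&(W[...,0]>.60)&(W[...,0]<.68)
q=W[m]; print(len(q))
# circle-ish: per y-bin the top and x extents
for a in np.arange(-.09,.09,.02):
    k=q[(q[:,1]>a)&(q[:,1]<a+.02)]
    if len(k)>20: print(round(a+.01,3),len(k),np.percentile(k[:,0],[2,50,98]),np.percentile(k[:,2],[2,50,98]))
# base board edges from wrist
hsv=cv2.cvtColor(np.asarray(p['frame']),cv2.COLOR_RGB2HSV)
b=(W[...,2]>.008)&(W[...,2]<.028)&(hsv[...,0]<25)&(hsv[...,1]>70)&(W[...,0]>.4)&(W[...,0]<.8)&(abs(W[...,1])<.25)
e=W[b]
for a in np.arange(-.15,.2,.03):
    k=e[abs(e[:,1]-a)<.01]
    if len(k)>20: print('board',round(a,3),np.percentile(k[:,0],[0.5,99.5]))
print(e[:,1].min(),e[:,1].max())
g=W[(W[...,2]<.006)&(W[...,2]>-.01)]; print('table z',np.median(g[:,2]))
```

```text
7788
-0.08 106 [0.6173 0.6213 0.6331] [0.2191 0.2251 0.2283]
-0.06 580 [0.6189 0.6251 0.6342] [0.2195 0.2266 0.2284]
-0.04 655 [0.6213 0.6274 0.6364] [0.2195 0.2267 0.2285]
-0.02 732 [0.6233 0.6296 0.6385] [0.2194 0.2267 0.2287]
0.0 815 [0.6257 0.6321 0.6409] [0.2195 0.2267 0.2288]
0.02 920 [0.6279 0.6342 0.6433] [0.2197 0.2267 0.2286]
0.04 1042 [0.6302 0.6364 0.6454] [0.2195 0.2267 0.2288]
0.06 1191 [0.6324 0.6388 0.6476] [0.2197 0.2267 0.2288]
0.08 1350 [0.6347 0.641  0.6501] [0.2196 0.2267 0.2289]
board -0.15 [0.5402 0.6973]
board -0.12 [0.4515 0.7003]
board -0.09 [0.4548 0.7033]
board -0.06 [0.4589 0.7071]
board -0.03 [0.4619 0.71  ]
board 0.0 [0.4647 0.7133]
board 0.03 [0.4683 0.7169]
board 0.06 [0.4717 0.7202]
board 0.09 [0.4756 0.7234]
board 0.12 [0.4788 0.7273]
board 0.15 [0.4818 0.7264]
board 0.18 [0.4848 0.6549]
-0.200719253978972 0.18513296374887406
table z 0.0006746732700272373
```

```bash
python3 -m creep '{"grip":[0.085,0.085,0.085,0.085,0,0,0,0],"translation":[[-0.005,0,0.018],[-0.01,0,0.035],[-0.01,0.015,0.035],[-0.01,0.03,0.035],[-0.01,0.03,0.035],[-0.01,0.03,0.035],[-0.01,0.03,0.035],[-0.01,0.03,0.035]],"twist":[[0,3.2,0],[0,6.45,0],[0,6.45,0],[0,6.45,0],[0,6.45,0],[0,6.45,0],[0,6.45,0],[0,6.45,0]]}'
```

```text
time_s: 2.55
position: [0.6351, 0.0099, 0.2024]
tool_rot: [-1.569, 0.0, -1.683]
wrist_force: [0.1, 0.7, 0.9]
finger_gap: 0.0277
```

Run:
```python
import numpy as np
for t0,ts in [(-.25,[-.23,-.18,-.12,-.05,.02]),(.02,np.arange(1,9)*.07+.02),(.58,np.arange(1,9)*.065+.58),(1.1,[1.16,1.22,1.27,1.31,1.34,1.36])]:
    print(t0,[[0,round(.18*(np.cos(t0)-np.cos(t)),4),round(-.18*(np.sin(t)-np.sin(t0)),4)] for t in ts])
```

```text
-0.25 [[0, np.float64(-0.0009), np.float64(-0.0035)], [0, np.float64(-0.0027), np.float64(-0.0123)], [0, np.float64(-0.0043), np.float64(-0.023)], [0, np.float64(-0.0054), np.float64(-0.0355)], [0, np.float64(-0.0056), np.float64(-0.0481)]]
0.02 [[0, np.float64(0.0007), np.float64(-0.0126)], [0, np.float64(0.0023), np.float64(-0.0251)], [0, np.float64(0.0047), np.float64(-0.0374)], [0, np.float64(0.008), np.float64(-0.0496)], [0, np.float64(0.0121), np.float64(-0.0615)], [0, np.float64(0.0171), np.float64(-0.0731)], [0, np.float64(0.0229), np.float64(-0.0843)], [0, np.float64(0.0294), np.float64(-0.095)]]
0.58 [[0, np.float64(0.0067), np.float64(-0.0096)], [0, np.float64(0.0141), np.float64(-0.0187)], [0, np.float64(0.022), np.float64(-0.0273)], [0, np.float64(0.0304), np.float64(-0.0354)], [0, np.float64(0.0394), np.float64(-0.0429)], [0, np.float64(0.0488), np.float64(-0.0498)], [0, np.float64(0.0587), np.float64(-0.0561)], [0, np.float64(0.0689), np.float64(-0.0618)]]
1.1 [[0, np.float64(0.0098), np.float64(-0.0046)], [0, np.float64(0.0198), np.float64(-0.0086)], [0, np.float64(0.0283), np.float64(-0.0115)], [0, np.float64(0.0352), np.float64(-0.0135)], [0, np.float64(0.0405), np.float64(-0.0148)], [0, np.float64(0.044), np.float64(-0.0156)]]
```

```bash
python3 -m creep '{"grip":[0,0,0,0,0,0,0,0],"translation":[[0,0,0],[0,0,0],[0,0,0],[0,-0.001,-0.0035],[0,-0.0027,-0.0123],[0,-0.0043,-0.023],[0,-0.0054,-0.0355],[0,-0.0056,-0.048]],"twist":[[0,0,0],[0,0,0],[0,0,0],[0,0,0],[0,0,0],[0,0,0],[0,0,0],[0,0,0]]}'
python3 - <<'E'
from h import *
snap('wrist','w1.png')
E
```

```text
time_s: 3.35
position: [0.5867, 0.0154, 0.2079]
tool_rot: [-1.57, -0.0, -1.683]
wrist_force: [-0.4, -0.5, 3.9]
finger_gap: 0.0139
```

View pics/w1.png

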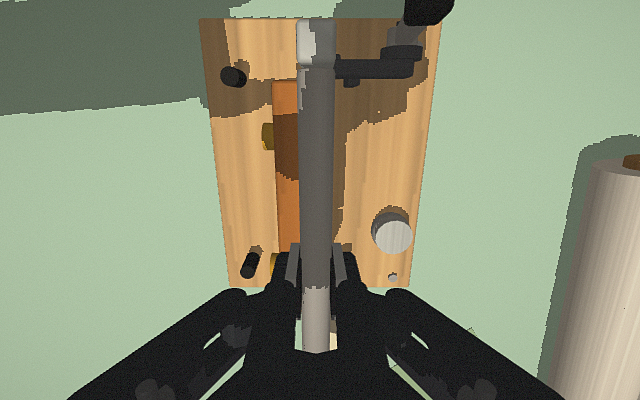

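The fingers (cols 285–355, row ~260) hold the bar, and the frame has come with it to about upright. The folded kickstand shows at the top right (col 420, row 10). Continuing to lower.

```bash
Z='[0,0,0]'; python3 -m creep '{"grip":[0,0,0,0,0,0,0,0],"translation":[[0,0.0007,-0.0126],[0,0.0023,-0.025],[0,0.0047,-0.0374],[0,0.008,-0.0496],[0,0.0121,-0.0615],[0,0.0171,-0.0731],[0,0.0229,-0.0843],[0,0.0294,-0.095]],"twist":[[0,0,0],[0,0,0],[0,0,0],[0,0,0],[0,0,0],[0,0,0],[0,0,0],[0,0,0]]}'
python3 -m creep '{"grip":[0,0,0,0,0,0,0,0],"translation":[[0,0.0067,-0.0096],[0,0.0141,-0.0187],[0,0.022,-0.0273],[0,0.0304,-0.0354],[0,0.0394,-0.0429],[0,0.0488,-0.0498],[0,0.0587,-0.0561],[0,0.0689,-0.0618]],"twist":[[0,0,0],[0,0,0],[0,0,0],[0,0,0],[0,0,0],[0,0,0],[0,0,0],[0,0,0]]}'
python3 -c "from workcell import readout;print(readout.get_state()['joints'])"
```

```text
time_s: 4.2
position: [0.4913, 0.0262, 0.1771]
tool_rot: [-1.574, -0.0, -1.683]
wrist_force: [-2.8, -0.0, 1.0]
finger_gap: 0.014
time_s: 5.0
position: [0.4305, 0.0331, 0.1069]
tool_rot: [-1.573, -0.0, -1.683]
wrist_force: [1.6, -0.2, -4.6]
finger_gap: 0.0141
[-2.14450117e-03 -3.64281275e-01  1.86533955e+00  5.86022346e-05
  1.64253515e+00  1.10361964e-01]
```

```bash
python3 -m creep '{"grip":[0,0,0,0,0,0,0,0],"translation":[[0,0.0098,-0.0046],[0,0.0198,-0.0086],[0,0.0283,-0.0115],[0,0.0352,-0.0135],[0,0.0405,-0.0148],[0,0.0435,-0.0155],[0,0.0435,-0.0155],[0,0.0435,-0.0155]],"twist":[[0,0,0],[0,0,0],[0,0,0],[0,0,0],[0,0,0],[0,0,0],[0,0,0],[0,0,0]]}'
python3 -m creep '{"grip":[0.085,0.085,0.085,0.085,0.085,0.085,0.085,0.085],"translation":[[0,0,0],[0,0,0],[0,0,0],[0,0,0],[0,0,0],[0,-0.03,0],[0,-0.07,0],[0,-0.11,0]],"twist":[[0,0,0],[0,0,0],[0,0,0],[0,0,0],[0,0,0],[0,0,0],[0,0,0],[0,0,0]]}'
python3 - <<'E'
from h import *
np.set_printoptions(precision=4,suppress=True)
for n in ['wrist','scene']:
  p,W=snap(n,n+'2.png')
  for l in ['top_bar','hub','foot']:
    for a in finder.landmark_of(l,p)[:1]:
      r,c=map(int,a['position']);print(n,l,a['conf'],r,c,W[np.clip(r,0,399),np.clip(c,0,639)])
E
python3 -c "
import cv2,numpy as np
a=cv2.imread('pics/scene2.png')[180:300,240:420];b=cv2.imread('pics/wrist2.png');cv2.imwrite('pics/v2.png',cv2.resize(np.vstack([cv2.resize(a,(640,427)),b]),None,fx=.72,fy=.72))"
```

```text
time_s: 5.8
position: [0.4169, 0.0347, 0.0673]
tool_rot: [-1.568, 0.0, -1.683]
wrist_force: [-1.7, -1.1, 6.0]
finger_gap: 0.0138
time_s: 6.6
position: [0.4156, 0.0348, 0.1758]
tool_rot: [-1.572, -0.0, -1.683]
wrist_force: [0.7, -0.3, 0.4]
finger_gap: 0.0851
wrist top_bar 0.69 207 319 [0.4177 0.0324 0.0931]
wrist hub 0.79 29 516 [0.5453 0.1439 0.129 ]
wrist foot 0.78 22 380 [0.4649 0.155  0.1358]
scene top_bar 0.85 207 315 [0.4237 0.0186 0.0845]
scene hub 0.86 219 356 [0.5637 0.1397 0.1257]
scene foot 0.62 205 360 [ 0.2966  0.1971 -0.0012]
```

View pics/v2.png

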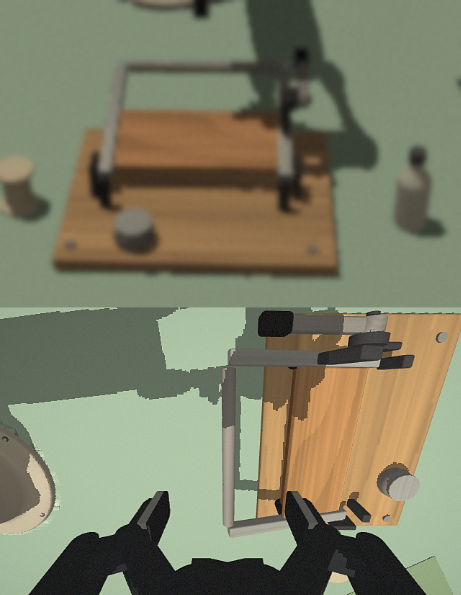

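```bash
python3 -m creep '{"grip":[0.085,0.085,0.085,0.085,0.085,0.085,0.085,0.085],"translation":[[-0.015,0,0.006],[-0.035,0,0.012],[-0.055,0,0.018],[-0.075,0,0.024],[-0.095,0,0.03],[-0.11,0,0.036],[-0.127,0,0.036],[-0.127,0,0.036]],"twist":[[0,8,0],[0,16,0],[0,24,0],[0,32,0],[0,40,0],[0,48,0],[0,56,0],[0,64,0]]}'
python3 -m creep '{"grip":[0.05,0.05,0.05,0.05,0.05,0.05,0.05,0.05],"translation":[[0,0,0],[0,0,0],[0,0,0],[0,0,0],[0,0,0],[0,0,0],[0,0,0],[0,0,0]],"twist":[[0,8,0],[0,16,0],[0,24,0],[0,26,0],[0,26,0],[0,26,0],[0,26,0],[0,26,0]]}'
python3 - <<'E'
from h import *
np.set_printoptions(precision=4,suppress=True)
print(readout.get_state()['joints'])
p,W=snap('wrist','w3.png')
for l in ['hub','foot']:
    for a in finder.landmark_of(l,p)[:1]:
      r,c=map(int,a['position']);print(l,a['conf'],r,c,W[np.clip(r,0,399),np.clip(c,0,639)])
# easel coords
ex=np.array([.9936,-.1127]);ey=np.array([.1127,.9936]);h=np.array([.591,.015])
m=(W[...,2]>.11)&(W[...,2]<.145)
E_=np.stack([(W[...,:2]-h)@ex,(W[...,:2]-h)@ey,W[...,2]],-1)
k=m&(E_[...,1]>.1)&(E_[...,1]<.17)
q=E_[k];print(len(q))
for a in np.arange(-.16,-.02,.01):
    t=q[abs(q[:,0]-a)<.005]
    if len(t)>10: print(round(a,3),len(t),'y',np.percentile(t[:,1],[2,98]),'z',np.percentile(t[:,2],[5,50,95]))
print('min x',np.percentile(q[:,0],1))
E
```

```text
time_s: 7.8
position: [0.4656, 0.1584, 0.1732]
tool_rot: [-1.572, -0.003, -2.804]
wrist_force: [0.7, -0.8, -0.5]
finger_gap: 0.0848
time_s: 8.6
position: [0.4661, 0.1569, 0.1748]
tool_rot: [-1.571, -0.0, 3.03]
wrist_force: [0.1, -0.1, 0.3]
finger_gap: 0.0495
[ 0.2555 -0.2057  1.616  -0.      1.7317  1.9383]
hub 0.85 100 312 [0.5494 0.149  0.1296]
foot 0.64 216 313 [0.4733 0.157  0.1342]
4425
-0.15 114 y [0.1187 0.1342] z [0.1327 0.1347 0.1357]
-0.14 309 y [0.1187 0.1343] z [0.1321 0.1343 0.1353]
-0.13 364 y [0.1187 0.1342] z [0.128  0.1334 0.1348]
-0.12 228 y [0.1209 0.1321] z [0.1288 0.13   0.131 ]
-0.11 238 y [0.121 0.132] z [0.1281 0.1294 0.1305]
-0.1 251 y [0.1211 0.132 ] z [0.1276 0.1287 0.1299]
-0.09 254 y [0.1211 0.1319] z [0.1268 0.1279 0.1292]
-0.08 286 y [0.1205 0.1318] z [0.1258 0.1272 0.1283]
-0.07 462 y [0.1021 0.1324] z [0.1166 0.1263 0.1298]
-0.06 887 y [0.1008 0.1352] z [0.1248 0.1291 0.1345]
-0.05 886 y [0.1008 0.1349] z [0.1238 0.1278 0.1344]
-0.04 146 y [0.1015 0.1286] z [0.1206 0.1257 0.1302]
min x -0.1474248525729867
```

View pics/w3.png

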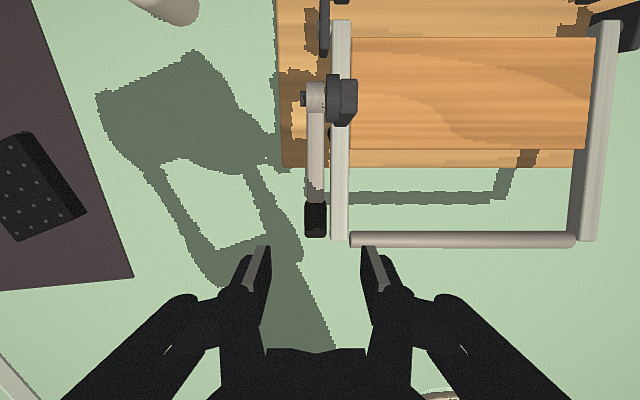

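```bash
python3 -m creep '{"grip":[0.05,0.05,0.05,0,0,0,0,0],"translation":[[-0.003,0.03,0.0004],[-0.003,0.062,0.0004],[-0.003,0.062,0.0004],[-0.003,0.062,0.0004],[-0.003,0.062,0.0004],[-0.003,0.062,0.0004],[-0.003,0.062,0.0004],[-0.003,0.062,0.0004]],"twist":[[0,0,0],[0,0,0],[0,0,0],[0,0,0],[0,0,0],[0,0,0],[0,0,0],[0,0,0]]}'
python3 - <<'E'
import numpy as np
a0=-1.5
for k in range(3):
    b=a0+.1*np.arange(1,9) if k==0 else a0+.12*np.arange(1,9)
    print(a0,[[round(float(-.083*(np.sin(a)-np.sin(a0))),4),round(float(-.083*(np.cos(a)-np.cos(a0))),4),0] for a in b]); a0=b[-1]
E
```

```text
time_s: 9.55
position: [0.4701, 0.1567, 0.1155]
tool_rot: [-1.573, 0.004, 3.029]
wrist_force: [0.2, 1.7, 6.3]
finger_gap: 0.015
-1.5 [[-0.001, -0.0082, 0], [-0.0028, -0.0163, 0], [-0.0054, -0.0242, 0], [-0.0088, -0.0318, 0], [-0.0129, -0.039, 0], [-0.0178, -0.0457, 0], [-0.0233, -0.052, 0], [-0.0293, -0.0576, 0]]
-0.7 [[-0.008, -0.0059, 0], [-0.0166, -0.0109, 0], [-0.0258, -0.0148, 0], [-0.0354, -0.0175, 0], [-0.0452, -0.0191, 0], [-0.0551, -0.0195, 0], [-0.0651, -0.0187, 0], [-0.0748, -0.0167, 0]]
0.26 [[-0.0094, 0.0031, 0], [-0.0185, 0.0074, 0], [-0.0269, 0.0127, 0], [-0.0346, 0.0189, 0], [-0.0416, 0.0261, 0], [-0.0476, 0.034, 0], [-0.0526, 0.0426, 0], [-0.0566, 0.0517, 0]]
```

```bash
python3 -m creep '{"grip":[0,0,0,0,0,0,0,0],"translation":[[-0.001,-0.008,0],[-0.0028,-0.0163,0],[-0.0054,-0.0242,0],[-0.0088,-0.0318,0],[-0.0129,-0.039,0],[-0.0178,-0.0457,0],[-0.0233,-0.052,0],[-0.0293,-0.0576,0]],"twist":[[0,0,0],[0,0,0],[0,0,0],[0,0,0],[0,0,0],[0,0,0],[0,0,0],[0,0,0]]}'
python3 - <<'E'
from h import *
snap('wrist','w4.png')
E
```

```text
time_s: 10.35
position: [0.4973, 0.1534, 0.1681]
tool_rot: [-1.571, -0.005, 3.03]
wrist_force: [2.9, 5.3, -13.6]
finger_gap: 0.0145
```

View pics/w4.png

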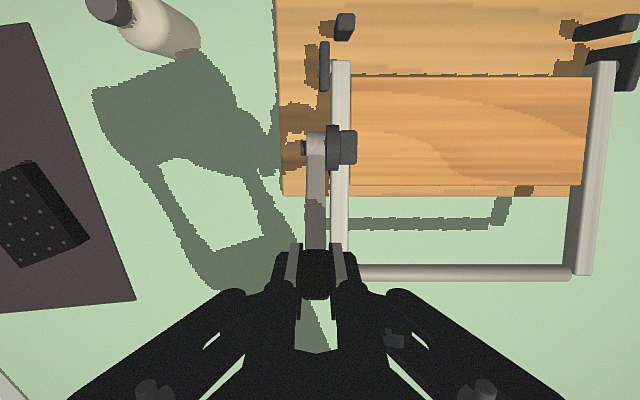

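The foot is held (col 316, row 275). I need to know whether the leg rotated or the frame was lifted, so I'll get it from depth.

```bash
cat > tilt.py <<'E'
from h import *
np.set_printoptions(precision=4,suppress=True)
s=readout.get_state(); print(s['position'],s['wrist_force'],s['finger_gap'],s['time_s'])
import sys
p,W=snap('wrist')
for r,c in eval(sys.argv[1]): print(r,c,np.nanmedian(W[r-1:r+2,c-1:c+2].reshape(-1,3),0))
E
python3 tilt.py '[(270,420),(273,480),(273,540),(130,345),(145,316),(170,316),(200,316),(230,316),(260,316),(285,316),(75,345),(200,340)]'
```

```text
[0.4985 0.1533 0.1692] [  2.9699   4.4656 -12.7814] 0.014195228784886367 10.4
270 420 [0.4259 0.0651 0.0894]
273 480 [0.4183 0.0123 0.0915]
273 540 [ 0.4119 -0.042   0.091 ]
130 345 [0.5546 0.1211 0.0647]
145 316 [0.5544 0.146  0.1293]
170 316 [0.5401 0.1476 0.1377]
200 316 [0.5255 0.1492 0.1521]
230 316 [0.5118 0.1508 0.1646]
260 316 [0.5014 0.1519 0.1796]
285 316 [0.4917 0.1531 0.1883]
75 345 [0.5981 0.1168 0.0552]
200 340 [0.4967 0.1313 0.078 ]
```

```bash
python3 -m creep '{"grip":[0,0,0,0,0,0,0,0],"translation":[[-0.008,-0.0049,0],[-0.0166,-0.0095,0],[-0.0258,-0.0132,0],[-0.0354,-0.0157,0],[-0.0452,-0.0172,0],[-0.0551,-0.0175,0],[-0.0651,-0.0167,0],[-0.0748,-0.0147,0]],"twist":[[0,0,0],[0,0,0],[0,0,0],[0,0,0],[0,0,0],[0,0,0],[0,0,0],[0,0,0]]}'
python3 - <<'E'
from h import *
snap('wrist','w5.png')
E
```

```text
time_s: 11.25
position: [0.5732, 0.1447, 0.1861]
tool_rot: [-1.571, 0.001, 3.03]
wrist_force: [-0.5, -0.3, 0.6]
finger_gap: 0.003
```

View pics/w5.png

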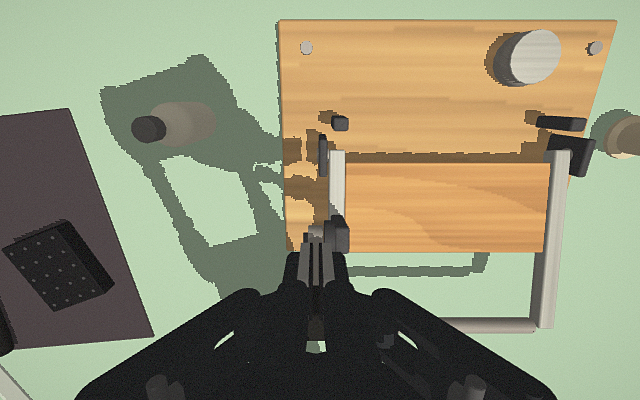

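The foot slipped out of the pads; the frame is still lying forward. I'll back off and locate the leg.

```bash
python3 -m creep '{"grip":[0,0,0,0,0,0,0.04,0.04],"translation":[[0,-0.03,0],[0,-0.06,0],[0,-0.09,0],[0.03,-0.09,0],[0.06,-0.09,0],[0.09,-0.09,0],[0.11,-0.09,0],[0.11,-0.09,0]],"twist":[[0,0,0],[0,0,0],[0,0,0],[0,0,0],[0,0,0],[0,0,0],[0,0,0],[0,0,0]]}'
python3 - <<'E'
from h import *
np.set_printoptions(precision=4,suppress=True)
for n in ['wrist','scene','side']:
  p,W=snap(n,n+'6.png')
  for l in ['top_bar','hub','foot']:
    for a in finder.landmark_of(l,p)[:1]:
      r,c=map(int,a['position']);print(n,l,a['conf'],r,c,W[np.clip(r,0,399),np.clip(c,0,639)])
E
python3 -c "
import cv2,numpy as np
a=cv2.imread('pics/scene6.png')[180:300,240:420];b=cv2.imread('pics/wrist6.png');cv2.imwrite('pics/v6.png',cv2.resize(np.vstack([cv2.resize(a,(640,427)),b]),None,fx=.72,fy=.72))"
```

```text
time_s: 12.1
position: [0.4624, 0.1566, 0.2779]
tool_rot: [-1.571, 0.005, 3.029]
wrist_force: [0.6, -0.3, 0.4]
finger_gap: 0.0282
wrist top_bar 0.69 203 422 [0.4133 0.0302 0.0929]
wrist hub 0.83 96 312 [0.5486 0.1486 0.2155]
wrist foot 0.78 95 316 [0.5489 0.1458 0.2159]
scene top_bar 0.62 206 315 [0.4268 0.0186 0.0907]
scene hub 0.91 219 354 [0.5649 0.1333 0.1269]
scene foot 0.52 194 362 [0.5567 0.1558 0.2114]
side top_bar 0.49 216 286 [0.4182 0.0286 0.0978]
side hub 0.62 185 314 [0.5508 0.1365 0.1292]
side foot 0.65 170 314 [0.5518 0.1402 0.2121]
```

View pics/v6.png

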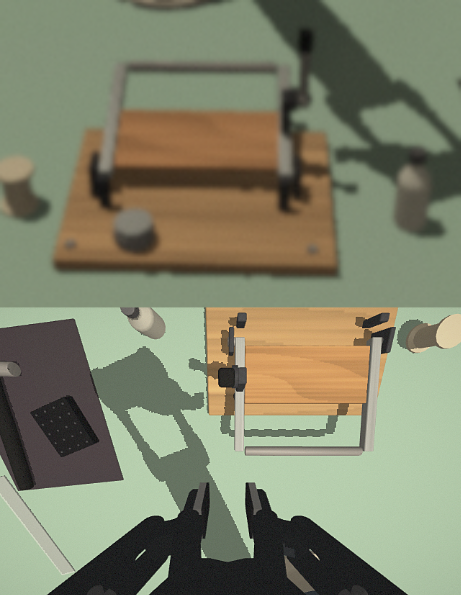

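The leg stands vertical (foot top at x 0.549, y 0.146, z 0.216). I'll push it over with closed fingers from the bar's side.

```bash
python3 -m creep '{"grip":[0,0,0,0,0,0,0,0],"translation":[[0,0.03,0],[0,0.065,0],[0,0.1,0],[-0.025,0.1,0],[-0.05,0.1,0],[-0.06,0.1,0],[-0.065,0.1,0],[-0.07,0.1,0]],"twist":[[0,0,0],[0,0,0],[0,0,0],[0,0,0],[0,0,0],[0,0,0],[0,0,0],[0,0,0]]}'
python3 -m creep '{"grip":[0,0,0,0,0,0,0,0],"translation":[[-0.01,0,0],[-0.02,0,0],[-0.03,0,0],[-0.04,0,0],[-0.05,0,0],[-0.06,0,0],[-0.07,0,0],[-0.08,0,0]],"twist":[[0,0,0],[0,0,0],[0,0,0],[0,0,0],[0,0,0],[0,0,0],[0,0,0],[0,0,0]]}'
python3 -m creep '{"grip":[0,0,0,0,0,0,0,0],"translation":[[0,0,0],[0,0,0],[0.02,-0.03,0],[0.05,-0.06,0],[0.08,-0.09,0],[0.12,-0.09,0],[0.15,-0.09,0],[0.15,-0.09,0]],"twist":[[0,0,0],[0,0,0],[0,0,0],[0,0,0],[0,0,0],[0,0,0],[0,0,0],[0,0,0]]}'
python3 - <<'E'
from h import *
np.set_printoptions(precision=4,suppress=True)
for n in ['wrist','scene','side']:
  p,W=snap(n,n+'7.png')
  for l in ['top_bar','hub','foot','wax_tin','glue_bottle']:
    for a in finder.landmark_of(l,p)[:1]:
      r,c=map(int,a['position']);print(n,l,a['conf'],r,c,W[np.clip(r,0,399),np.clip(c,0,639)])
E
python3 -c "
import cv2,numpy as np
a=cv2.imread('pics/scene7.png')[180:300,240:420];b=cv2.imread('pics/wrist7.png');cv2.imwrite('pics/v7.png',cv2.resize(np.vstack([cv2.resize(a,(640,427)),b]),None,fx=.72,fy=.72))"
```

```text
time_s: 13.5
position: [0.5328, 0.149, 0.1757]
tool_rot: [-1.571, -0.0, 3.029]
wrist_force: [-0.5, 0.5, -0.5]
finger_gap: -0.0004
time_s: 14.3
position: [0.6132, 0.1399, 0.1753]
tool_rot: [-1.571, -0.0, 3.029]
wrist_force: [0.6, -0.0, -0.3]
finger_gap: 0.0
time_s: 15.1
position: [0.4606, 0.1575, 0.2673]
tool_rot: [-1.572, 0.002, 3.031]
wrist_force: [1.2, -0.4, 0.4]
finger_gap: 0.0004
wrist top_bar 0.68 201 423 [0.4179 0.0337 0.0925]
wrist hub 0.64 95 316 [0.5483 0.1468 0.1298]
wrist foot 0.5 41 592 [ 0.5748 -0.193   0.0213]
wrist glue_bottle 0.85 23 215 [0.6372 0.2504 0.047 ]
scene top_bar 0.85 206 317 [0.4252 0.0256 0.0892]
scene hub 0.72 217 356 [0.5584 0.1403 0.1295]
scene foot 0.47 239 361 [0.6364 0.1451 0.1042]
scene wax_tin 0.58 277 289 [ 0.695  -0.0729  0.0237]
scene glue_bottle 0.85 267 396 [0.6643 0.2523 0.0103]
side top_bar 0.66 178 333 [0.6583 0.2487 0.0275]
side hub 0.69 184 312 [0.544  0.1438 0.1288]
side foot 0.39 188 334 [0.6331 0.1319 0.0973]
side wax_tin 0.67 239 349 [ 0.6466 -0.078   0.0262]
side glue_bottle 0.67 177 329 [0.6399 0.2479 0.0388]
```

View pics/v7.png

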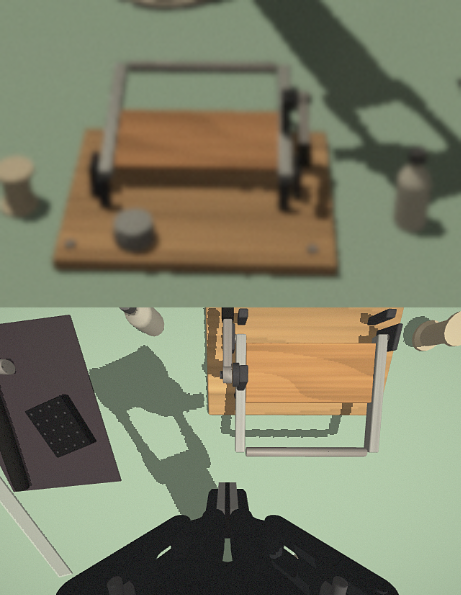

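The leg now points back and down at its stop: foot at about (0.634, 0.14), top z 0.10, where 3.2 rad predicts 0.105. The frame is still lying down. Back to the bar.

```bash
python3 -m creep '{"grip":[0.085,0.085,0.085,0.085,0.085,0.085,0.085,0.085],"translation":[[0.005,0,0.018],[0.01,0,0.036],[0.015,0,0.054],[0.02,0,0.072],[0.025,0,0.09],[0.0296,0,0.108],[0.0296,0,0.127],[0.0296,0,0.127]],"twist":[[0,-8,0],[0,-16,0],[0,-24,0],[0,-32,0],[0,-40,0],[0,-48,0],[0,-56,0],[0,-64,0]]}'
python3 -m creep '{"grip":[0.085,0.085,0.085,0.085,0.085,0.085,0.085,0.085],"translation":[[0,0,0],[0,0.03,0],[0,0.06,0],[0,0.09,0],[0,0.09,0],[0,0.09,0],[0,0.09,0],[0,0.09,0]],"twist":[[0,-8,0],[0,-16,0],[0,-24,0],[0,-26,0],[0,-26,0],[0,-26,0],[0,-26,0],[0,-26,0]]}'
python3 - <<'E'
from h import *
np.set_printoptions(precision=4,suppress=True)
p,W=snap('wrist','w8.png')
m=(W[...,2]>.08)&(W[...,2]<.1)&(W[...,0]>.38)&(W[...,0]<.45)
q=W[m]
for a in [.0,.02,.04,.06,.08]:
    k=q[abs(q[:,1]-a)<.01]
    if len(k)>10: print(a,len(k),np.percentile(k[:,0],[2,50,98]),np.percentile(k[:,2],[50,98]))
E
```

```text
time_s: 16.8
position: [0.4193, 0.0323, 0.2657]
tool_rot: [-1.57, -0.0, -2.134]
wrist_force: [0.0, 0.6, 1.6]
finger_gap: 0.0848
time_s: 17.6
position: [0.4204, 0.034, 0.1776]
tool_rot: [-1.567, 0.0, -1.684]
wrist_force: [-0.5, 0.4, 0.1]
finger_gap: 0.085
0.0 339 [0.4045 0.4122 0.4198] [0.0917 0.0938]
0.02 356 [0.4073 0.4147 0.4219] [0.0919 0.0939]
0.04 386 [0.4096 0.417  0.4241] [0.0918 0.094 ]
0.06 436 [0.4114 0.4192 0.4272] [0.0919 0.0939]
0.08 473 [0.4139 0.4218 0.4293] [0.0917 0.0939]
```

```bash
python3 -m creep '{"grip":[0.085,0.085,0.085,0.085,0,0,0,0],"translation":[[0,0.035,-0.004],[0,0.07,-0.004],[0,0.1,-0.004],[0,0.11,-0.004],[0,0.11,-0.004],[0,0.11,-0.004],[0,0.11,-0.004],[0,0.11,-0.004]],"twist":[[0,0,0],[0,0,0],[0,0,0],[0,0,0],[0,0,0],[0,0,0],[0,0,0],[0,0,0]]}'
python3 -m creep '{"grip":[0,0,0,0,0,0,0,0],"translation":[[0,0,0],[0,0,0],[0,0,0],[0,0,0],[0,0,0],[0,0,0],[0,0,0],[0,0,0]],"twist":[[0,0,0],[0,0,0],[0,0,0],[0,0,0],[0,0,0],[0,0,0],[0,0,0],[0,0,0]]}'
python3 - <<'E'
import numpy as np
for t0,ts in [(1.35,[1.34,1.31,1.26,1.2,1.14,1.08,1.02,.96]),(.96,np.arange(.9,.45,-.06)),(.48,np.arange(.42,-.01,-.06)),]:
    print([[0,round(float(.18*(np.cos(t0)-np.cos(t))),4),round(float(-.18*(np.sin(t)-np.sin(t0))),4)] for t in ts],ts[-1])
E
```

```text
time_s: 18.45
position: [0.4165, 0.0344, 0.0671]
tool_rot: [-1.568, 0.0, -1.683]
wrist_force: [0.7, 0.9, 0.0]
finger_gap: 0.0276
time_s: 19.25
position: [0.4168, 0.0343, 0.0667]
tool_rot: [-1.567, 0.0, -1.683]
wrist_force: [4.6, -0.5, 5.7]
finger_gap: 0.0137
[[0, -0.0018, 0.0004], [0, -0.007, 0.0017], [0, -0.0156, 0.0043], [0, -0.0258, 0.0079], [0, -0.0357, 0.0121], [0, -0.0454, 0.0169], [0, -0.0548, 0.0223], [0, -0.0638, 0.0282]] 0.96
[[0, -0.0087, 0.0065], [0, -0.0169, 0.0134], [0, -0.0247, 0.0209], [0, -0.0321, 0.0288], [0, -0.039, 0.0371], [0, -0.0453, 0.0458], [0, -0.0512, 0.0549], [0, -0.0564, 0.0643]] 0.4800000000000004
[[0, -0.0047, 0.0097], [0, -0.0088, 0.0197], [0, -0.0123, 0.0299], [0, -0.0152, 0.0403], [0, -0.0174, 0.0509], [0, -0.019, 0.0616], [0, -0.02, 0.0723], [0, -0.0203, 0.0831]] 0.0
```

```bash
python3 -m creep '{"grip":[0,0,0,0,0,0,0,0],"translation":[[0,-0.0018,0.0004],[0,-0.007,0.0017],[0,-0.0156,0.0043],[0,-0.0258,0.0079],[0,-0.0357,0.0121],[0,-0.0454,0.0169],[0,-0.0548,0.0223],[0,-0.0638,0.0282]],"twist":[[0,0,0],[0,0,0],[0,0,0],[0,0,0],[0,0,0],[0,0,0],[0,0,0],[0,0,0]]}'
python3 -m creep '{"grip":[0,0,0,0,0,0,0,0],"translation":[[0,-0.0087,0.0065],[0,-0.0169,0.0134],[0,-0.0247,0.0209],[0,-0.0321,0.0288],[0,-0.039,0.0371],[0,-0.0453,0.0458],[0,-0.0512,0.0549],[0,-0.0564,0.0643]],"twist":[[0,0,0],[0,0,0],[0,0,0],[0,0,0],[0,0,0],[0,0,0],[0,0,0],[0,0,0]]}'
```

```text
time_s: 20.05
position: [0.4434, 0.0313, 0.1288]
tool_rot: [-1.573, 0.0, -1.683]
wrist_force: [4.1, 0.3, -5.7]
finger_gap: 0.0143
time_s: 20.85
position: [0.5076, 0.024, 0.1865]
tool_rot: [-1.572, 0.0, -1.683]
wrist_force: [-1.0, 1.8, -1.3]
finger_gap: 0.014
```

```bash
python3 -m creep '{"grip":[0,0,0,0,0,0,0,0],"translation":[[0,-0.0047,0.0097],[0,-0.0088,0.0197],[0,-0.0123,0.0299],[0,-0.0152,0.0403],[0,-0.0174,0.0509],[0,-0.019,0.0616],[0,-0.02,0.0723],[0,-0.0203,0.083]],"twist":[[0,0,0],[0,0,0],[0,0,0],[0,0,0],[0,0,0],[0,0,0],[0,0,0],[0,0,0]]}'
python3 -m creep '{"grip":[0,0,0,0,0,0,0,0],"translation":[[0,0,0.001],[0,0,0.002],[0,0,0.002],[0,0,0.002],[0,0,0.002],[0,0,0.002],[0,0,0.002],[0,0,0.002]],"twist":[[0,0,0],[0,0,0],[0,0,0],[0,0,0],[0,0,0],[0,0,0],[0,0,0],[0,0,0]]}'
python3 - <<'E'
from h import *
np.set_printoptions(precision=4,suppress=True)
for n in ['wrist','scene','side']:
  p,W=snap(n,n+'9.png')
  for l in ['top_bar','hub','foot','thread_spool','glue_bottle','wax_tin','round_pot','mallet','punch_block','cutter']:
    for a in finder.landmark_of(l,p)[:1]:
      r,c=map(int,a['position']);print(n,l,round(a['conf'],2),r,c,W[np.clip(r,0,399),np.clip(c,0,639)])
E
python3 -c "
import cv2,numpy as np
a=cv2.imread('pics/scene9.png')[180:300,240:420];b=cv2.imread('pics/wrist9.png');cv2.imwrite('pics/v9.png',cv2.resize(np.vstack([cv2.resize(a,(640,427)),b]),None,fx=.72,fy=.72))"
```

```text
time_s: 21.65
position: [0.5908, 0.0146, 0.2074]
tool_rot: [-1.57, 0.0, -1.683]
wrist_force: [0.5, 1.2, 3.5]
finger_gap: 0.0141
time_s: 22.45
position: [0.592, 0.0145, 0.2074]
tool_rot: [-1.569, 0.0, -1.683]
wrist_force: [0.4, -0.1, 4.5]
finger_gap: 0.0139
wrist hub 0.8 41 395 [0.6609 0.1304 0.1255]
wrist foot 0.59 52 370 [0.6552 0.1333 0.0615]
wrist wax_tin 0.94 225 385 [ 0.6663 -0.048   0.0473]
scene top_bar 0.62 198 313 [0.6163 0.0074 0.2433]
scene hub 0.89 242 357 [0.6739 0.1271 0.1241]
scene foot 0.52 264 361 [0.6701 0.1428 0.0358]
scene thread_spool 0.5 258 243 [ 0.5942 -0.218   0.0193]
scene glue_bottle 0.69 268 399 [0.6743 0.2588 0.0149]
scene wax_tin 0.78 274 290 [ 0.6924 -0.0694  0.0328]
scene round_pot 0.73 258 155 [ 0.5668 -0.4985  0.0158]
scene mallet 0.62 229 480 [0.4908 0.5885 0.0033]
scene punch_block 0.73 229 449 [0.5105 0.468  0.0258]
scene cutter 0.59 223 181 [ 0.3676 -0.4668  0.0063]
side top_bar 0.47 193 331 [ 0.5857 -0.0031  0.2314]
side hub 0.64 184 342 [ 0.6245 -0.0041  0.2728]
side foot 0.54 196 339 [0.6546 0.1254 0.0489]
side thread_spool 0.64 272 339 [ 0.5678 -0.2311  0.0589]
side wax_tin 0.6 237 350 [ 0.6501 -0.077   0.0374]
side round_pot 0.68 356 347 [ 0.5291 -0.5118  0.0051]
side mallet 0.71 136 282 [0.4255 0.0034 0.5286]
side punch_block 0.55 153 286 [ 0.429  -0.0423  0.4997]
side cutter 0.7 358 293 [ 0.3545 -0.4846  0.0112]
```

View pics/v9.png

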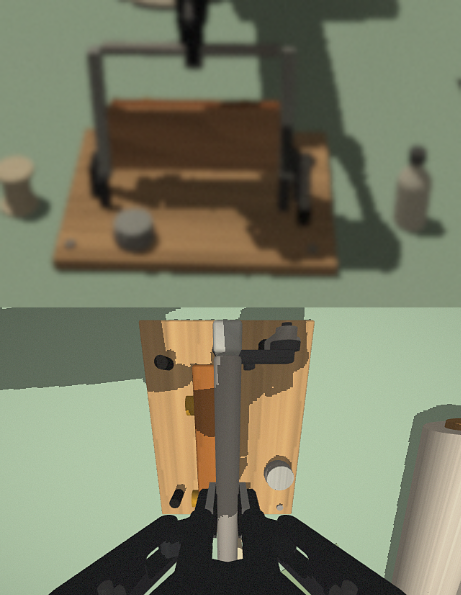

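```bash
python3 -m creep '{"grip":[0,0,0,0,0,0,0,0],"translation":[[0,0,0.001],[0,0,0.002],[0,0,0.002],[0,0,0.002],[0,0,0.002],[0,0,0.002],[0,0,0.002],[0,0,0.002]],"twist":[[0,0,0],[0,0,0],[0,0,0],[0,0,0],[0,0,0],[0,0,0],[0,0,0],[0,0,0]]}'
python3 -c "
from workcell import ticket,readout
s=readout.get_state();print(s['finger_gap'],s['position'],s['wrist_force']);print(ticket.sign_off())"
```

```text
time_s: 24.9
position: [0.594, 0.0142, 0.2074]
tool_rot: [-1.569, 0.0, -1.683]
wrist_force: [-1.2, 0.2, 5.7]
finger_gap: 0.0142
0.014189313277754047 [0.59399788 0.01424619 0.20737182] [-1.18232352  0.22034087  5.72731594]
the job is handed in; nothing more can be done
None
```

I handed the job in at about 25 s with the frame upright, the kickstand flipped over and the gripper still holding the top bar. The sign-off gave no verdict.

- **What I did:** I lowered the frame by its bar onto the front rests and let go. I then lifted the kickstand by its foot. The foot slipped out of the fingers near vertical, so I finished by pushing the leg over with closed fingers until it dropped to its stop. Last, I gripped the bar again and swung the frame back up.
- **Frame:** the bar is within about 3 mm of directly over the hinge, so the tilt works out at roughly -0.015 rad.
- **Grip:** the fingers stopped 14 mm apart on the 16 mm bar, and the wrist force was about 6 N. I had no direct reading of the contact force on the bar.
- **Kickstand:** the cameras show it pointing down at the base board. I judged the angle from the images, because it can't be read directly. I didn't confirm that the foot touches the board.
- **Other things on the table:** in the fixed scene view they matched their starting positions to within about 1 cm, except the mallet. Its detected point was off by about 37 mm, mostly from the depth reading at its edge. The gripper never went near it, so I put this down to detector error, but I didn't check it again.

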